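# Set a tortoise shell up on the measuring board

## Robot

A 6-joint arm with a two-finger parallel gripper is mounted at the origin on the work surface; the furniture and walls round the work are solid. World frame = base frame: x ahead of the robot, y to its left, z up, the work surface at z = 0. Lengths are in m, angles in rad, forces in N, time in s.
With the tool pointing down it reaches from about 0.3 to 0.875 m from the base axis. Payload 6.4 kg.
Tool frame: the origin (TCP) lies midway between the tips of the shut fingers; the grasp point (between the pads) lies 19 mm behind it; z points along the fingers, y is the line along which they close (so a half turn about z gives the same grasp; the last joint's range is limited). The gripper opens to 85 mm and grips with 20 to 120 N. Pads are 22 mm wide; open, the fingers measure 114 mm over their backs; the gripper's body (76 mm by 85 mm) begins 54 mm behind the grasp point. The pads swing forward as they close: fully open they stand 13 mm farther back than shut.
Start: joints at [-1.333, 0.181, 1.607, -0, 1.354, -0.206], TCP at [0.247, -0.519, 0.231] pointing down, gripper open.
Joint ranges: [-2.99, 2.99], [-0.89, 2.07], [0.3, 2.58], [-1.14, 4.28], [0, 2.63], [-3.12, 3.12]. Speed limits (rad/s): [2.57, 2.57, 3.01, 3.14, 3.14, 3.14].

## Interface

Orientations are given as a unit quaternion [w, x, y, z].
In Python, from bench import ctrl gives the robot as it stands.
- The arm moves only by the tool drive_tool, never from a script. Its argument "plan" is a list that holds one entry, the list of rows, each a list of 4 numbers: the shift along the tool's x, y, z scaled (see below), then the turn about the tool's z scaled (see below). In form: [[[x, y, z, roll], ...]]. A call has 1 to 12 rows; each row is the pose to reach, as a shift and turn from the pose commanded when the call began, along the tool's axes at that moment, turning the shorter way round; what a row does not reach only later rows make up. The controller multiplies each number of a shift by 400 mm and each number of a turn by 180 degrees. A row lasts 1/12 s, in which the tool goes at most 41.7 mm and 7.16 degrees, less where a joint would pass 70% of its speed; a pose out of reach is approached as far as the arm can. A call with a number of a shift or a turn outside -1 to 1 is refused whole. A call with a gripper value outside its range is refused whole. "jaw" is the closure, from 0 (fully open) to 1 (shut), set as the call begins (left out, the last holds). The fingers move at their own pace and stop on an object; the grip force is fixed at half the most. Time passes only in rows, so rows that repeat a pose let the fingers close. It gives the time, the measured TCP pose, the force, the opening and the grip force at its end, in the units of the state.
- ctrl.get_obs(): the state, without advancing time (a new reading comes with each control period).
- ctrl.camera(name): name is "side" or "top" or "wrist"; returns (picture, depth): 384x512x3 uint8, red, green, blue; 384x512 float32, m along the optical axis (not along the pixel's ray), 0 where there is no reading.
- ctrl.camera_info(name): a dict with "camera_matrix" (3x3 intrinsics, pixels), "R" (3x3) and "t" (3): a world point X has camera coordinates R X + t; the wrist camera has in their place "T_tool_cam" (4x4, takes a point from camera to tool coordinates, whose origin is the TCP and whose axes are the flange's). Camera axes: x right, y down, z forward; pixel columns grow to the right and rows downward; lengths in m; the calibration is good to about 2 mm. The wrist camera is an equidistant fisheye: a pixel r from the principal point sees the ray r / f radians off the axis. A picture is of the moment at which its call begins: read the wrist's pose just before it. camera_info takes no time and is no camera call.
- ctrl.hand_in(): hands the job in; it is judged then, once.
The state is a dict: "time_s": time; "q": joint angles; "dq": joint speeds; "joint_efforts": joint torques, N m; "eef_pos": TCP position; "eef_rot": TCP orientation; "wrist_force": force on the tool from outside, world axes, zero at the start; "torque": the same for the moment, N m; "opening": opening from 0.0 (shut) to 1.0 (fully open); "grasp_force": force on a finger pad.
Only numpy, scipy, OpenCV 4.12 (cv2) and the standard library are available. Lean on these libraries where they do the work, as an engineer would, in place of code of your own. Each camera call takes 0.05 s, during which the arm holds its last target. There are 200 camera calls.

## Task

Set the tortoise shell up for a length reading on the measuring board: with the fingertips, push it over the board until its far long side lies against the back rail, its left end butts against the fixed end plate and its length runs along the rail, and push the slide up until its face touches the shell's right end. Push only and gently: nothing is gripped or lifted, the shell is not squeezed hard, and the green-capped jar and the small stoppered bottle stay where they are. Finish with the fingers clear.

Things in the scene. Friction and masses are not known exactly. Their poses are not given: they have to be found in the camera images.
- board: Measuring board of pale wood, fixed, 280 (x) x 570 (y) x 20 mm high. Origin at bench level under about its middle; y runs along its length to the end plate (robot's left), x across it away from the robot, z up. Flat top at z = 20 mm, from x -140 to 140, y -290 to 280 mm. Back rail along its far edge, end plate across its left end, slide at its right; a flush steel scale strip along the near edge.
- end_plate_face (a point): Point at the foot of the end plate's flat face, on the board's top, at x = 20, y = 245 mm of the board (axes as the board's). The fixed upright end plate is 12 mm thick and 75 mm high above the top, from x = -110 to 130 mm.
- rail_face (a point): Point at the foot of the back rail's flat face, on the board's top, at x = 112, y = 0 mm of the board (axes as the board's). The fixed aluminium rail is 18 mm thick, 30 mm high above the top, and runs from the end plate to y = -280 mm.
- shell: Tortoise carapace: tan-brown oval dome, open side down on the board, 184 (x) x 278 (y) x 117 mm high, 0.3 kg, loose, friction about 0.6. Origin under its centre; y along its length, +y toward the end plate, +x toward the rail, z up. Starts 15 to 60 mm from rail and end plate, turned up to 0.25 rad. Seated square its origin is at x = 20, y = 106 mm of the board.
- shell_left_end (a point): The extreme point of the shell's +y end, 138.5 mm from its origin, 10 mm above its underside; to butt against the end plate.
- shell_right_end (a point): The extreme point of the shell's -y end, 139 mm from its origin, 4 mm above its underside; to be touched by the slide. The dome is steep: 40 mm high 16 mm in from this end, 75 mm high 33 mm in. With the tool upright keep the fingertips 10 to 20 mm above the board's top when pushing the shell (lower, the gripper's body may meet the dome first), or tilt the tool back.
- shell_rail_side (a point): The extreme point of the shell's +x side, 92 mm from its origin, 4 mm above its underside; to lie against the rail. The near side is like it: widest within 5 mm of the board, and 68 mm high about 20 mm in from the edge (the same advice holds).
- slide (a joint): Travel of the slide along the board, m: 0 is fully back (its face at y = -225 mm of the board), growing toward the end plate up to 0.22; starts at 0.04 to 0.07. It stays where it is left and takes about 1.5 N to push (0.25 kg).
- slide_face (a point): Middle of the slide's flat front face, 25 mm above the board's top (axes as the board's). The slide is a black upright plate 196 mm wide (x), 12 mm thick, top edge 51 mm above the board's top; its far end is carried by an aluminium saddle on the rail (40 mm above the board's top, a brass screw head on it to 53 mm). A red pointer reaches over the scale.
- slide_push (a point): Centre of the flat back of the slide's black push block (120 mm wide, 30 mm high), 32 mm behind the slide's face and 20 mm above the board's top; push here toward the end plate (axes as the board's).
- jar: Clear specimen jar with a green cap, 54 mm across, 104 mm high, loose; origin under its centre. Stands beyond the board's left end.
- bottle: Small clear stoppered bottle, 38 mm across, 70 mm high, loose; origin under its centre. Stands beyond the board's left end.

How it is judged:
At the end, for the whole second after the job is handed in: The shell rests flat on the board with its far side within 6 mm of the rail face, its left end within 6 mm of the end plate and its length within 0.14 rad (8 degrees) of the rail's direction, and the slide's face is within 5 mm of the shell's right end (x of shell_rail_side in the frame of rail_face above -0.006 m and y of shell_left_end in the frame of end_plate_face above -0.006 m and angle between the y axis of shell and the y axis of board, either way round below 0.14 rad and y of shell_right_end in the frame of slide_face below 0.005 m and angle between shell's own z axis and vertical below 0.1 rad and z of shell in the frame of board below 0.026 m and linear speed of shell below 0.01 m/s); the robot touches nothing.
It fails at once if the shell is lifted more than about 10 mm off the board or tipped more than 0.25 rad (z of shell in the frame of board above 0.032 m or angle between shell's own z axis and vertical above 0.25 rad).
It fails at once if the shell is pressed with more than 30 N by the fingers, or squeezed with more than 50 N in all against the board, rail, end plate and slide (contact force between the fingers and shell above 30 N or contact force between shell and board above 50 N).
It fails at once if the slide is gripped, or it or the board is pushed with more than 35 N (contact force between the fingers and board above 35 N).
It fails at once if a bystander (jar, bottle) is moved more than 20 mm (distance of any of jar, bottle from where it was at the start of the episode above 0.02 m).
It also fails if it takes over 72 s, if anything falls off the work surface, if the arm or the gripper's body presses on something with over 40 N, if the wrist force passes 120 N, or if a joint passes its speed limit or range.

## Working session

There is one attempt and no reset: what is moved stays moved. The work goes in short steps, Python scripts to look and compute and a tool call to move; the robot and the scene stay as the last step left them, time stands still between calls to the robot, and variables do not carry over. Pictures are saved under pics/ and viewed, at most 10 in all, crops included, and the job is handed in when it is done.

Besides the shell and the picture viewer there is one more tool, called after "Call:" by a JSON object that holds its "method" and its "body". drive_tool: Moves the arm, as the interface text tells. Its arguments: {"type":"object","properties":{"plan":{"type":"array"},"jaw":{"type":"number"}},"required":["plan"]}

```bash
mkdir -p pics; cat > h.py <<'E'
from bench import ctrl
import numpy as np, cv2
from scipy.spatial.transform import Rotation as Ro
def cloud(name):
    im,d=ctrl.camera(name); c=ctrl.camera_info(name); K=np.array(c["camera_matrix"])
    v,u=np.mgrid[:384,:512]; 
    P=np.stack([(u-K[0,2])/K[0,0]*d,(v-K[1,2])/K[1,1]*d,d],-1)
    W=(P-np.array(c["t"]))@np.array(c["R"])
    W[d<=0]=np.nan
    return im,W
def tool():
    o=ctrl.get_obs(); q=o["eef_rot"]; R=Ro.from_quat([q[1],q[2],q[3],q[0]]).as_matrix()
    return o,np.array(o["eef_pos"]),R
E
python3 - <<'E'
from h import *
o,p,R=tool(); print(p,R.round(3),o["time_s"],o["opening"])
for n in("top","side"):
    im,W=cloud(n); np.save(f"pics/{n}_W.npy",W); np.save(f"pics/{n}_im.npy",im)
    cv2.imwrite(f"pics/{n}0.png",im[...,::-1])
    c=ctrl.camera_info(n); print(n,(-np.array(c["R"]).T@c["t"]).round(3))
    for v in range(20,384,60): print([tuple(W[v,u].round(2)) for u in range(30,512,90)])
E
```

```text
[ 0.24677911 -0.5187618   0.23040311] [[ 0.903  0.429 -0.   ]
 [ 0.429 -0.903  0.002]
 [ 0.    -0.002 -1.   ]] 0.0 0.9997108469698881
top [ 0.433 -0.084  1.217]
[(np.float64(1.01), np.float64(0.5), np.float64(0.34)), (np.float64(1.72), np.float64(0.7), np.float64(-0.76)), (np.float64(0.91), np.float64(0.01), np.float64(0.48)), (np.float64(1.67), np.float64(-0.35), np.float64(-0.75)), (np.float64(1.65), np.float64(-0.86), np.float64(-0.75)), (np.float64(0.8), np.float64(-0.48), np.float64(0.61))]
[(np.float64(0.85), np.float64(0.49), np.float64(0.34)), (np.float64(1.0), np.float64(0.39), np.float64(-0.0)), (np.float64(0.98), np.float64(0.07), np.float64(0.01)), (np.float64(0.97), np.float64(-0.24), np.float64(0.01)), (np.float64(0.96), np.float64(-0.55), np.float64(0.0)), (np.float64(1.27), np.float64(-1.33), np.float64(-0.75))]
[(np.float64(0.7), np.float64(0.5), np.float64(0.31)), (np.float64(0.78), np.float64(0.39), np.float64(0.0)), (np.float64(0.77), np.float64(0.08), np.float64(-0.0)), (np.float64(0.76), np.float64(-0.23), np.float64(-0.01)), (np.float64(0.75), np.float64(-0.53)
[... 3134 characters left out ...]
4(-0.21), np.float64(-0.0))]
[(np.float64(0.76), np.float64(0.62), np.float64(0.0)), (np.float64(0.53), np.float64(0.52), np.float64(0.05)), (np.float64(0.39), np.float64(0.37), np.float64(-0.0)), (np.float64(0.21), np.float64(0.25), np.float64(0.0)), (np.float64(0.03), np.float64(0.13), np.float64(-0.0)), (np.float64(-0.15), np.float64(0.01), np.float64(-0.0))]
[(np.float64(0.61), np.float64(0.72), np.float64(0.0)), (np.float64(0.44), np.float64(0.62), np.float64(0.01)), (np.float64(0.29), np.float64(0.5), np.float64(-0.0)), (np.float64(0.13), np.float64(0.39), np.float64(-0.0)), (np.float64(-0.04), np.float64(0.33), np.float64(0.06)), (np.float64(-0.19), np.float64(0.19), np.float64(0.0))]
```

View pics/top0.png

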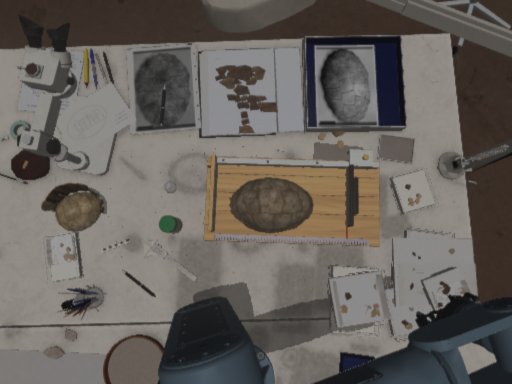

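View pics/side0.png

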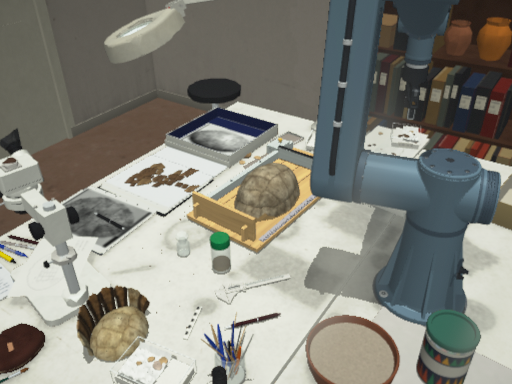

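The top view shows the board spanning (205,155)–(380,245). The shell is at (271,205), the slide at (352,195), the end plate at col 211, the jar at (168,223) and the bottle at (170,187).

```bash
cat >> h.py <<'E'
def frame(im,W,show=True):
    # board by its wood edges
    roi=np.zeros(W.shape[:2],bool); roi[150:252,200:390]=1
    z=W[...,2]
    m=roi&(z>.013)
    r=cv2.minAreaRect(W[m][:,:2].astype(np.float32)); 
    b=roi&(z>.013)&(z<.027)
    return r,cv2.minAreaRect(W[b][:,:2].astype(np.float32)),m
def shellpose(W,im,zlo=.03):
    hsv=cv2.cvtColor(im,cv2.COLOR_RGB2HSV); v,u=np.mgrid[:384,:512]
    return hsv
E
python3 - <<'E'
from h import *
W=np.load("pics/top_W.npy");im=np.load("pics/top_im.npy")
r,r2,m=frame(im,W); print(r,r2)
z=W[...,2]
# profile along rail: columns, find rail line at z~.05
roi=np.zeros(z.shape,bool); roi[150:252,200:390]=1
def prof(sel,name):
    P=W[sel]; print(name,len(P),P.min(0).round(3),P.max(0).round(3),P.mean(0).round(4))
    return P
rail=roi.copy(); rail[172:]=0; rail[:,:225]=0; rail[:,340:]=0
P=prof(rail&(z>.042)&(z<.06),"rail"); print("railfit x=a*y+b",np.polyfit(P[:,1],P[:,0],1))
ep=roi.copy(); ep[:,220:]=0; P=prof(ep&(z>.08),"endplate"); print(np.polyfit(P[:,0],P[:,1],1))
sl=roi.copy(); sl[:,:335]=0; P=prof(sl&(z>.06)&(z<.08),"slide"); print(np.polyfit(P[:,0],P[:,1],1))
P=prof(sl&(z>.045)&(z<.06),"block")
sh=roi.copy(); sh[:,:222]=0;sh[:,335:]=0; sh[:172]=0
for lo in(.03,.06,.09):
    P=prof(sh&(z>lo),f"shell>{lo}"); print(cv2.fitEllipse(cv2.convexHull(P[:,:2].astype(np.float32))*1000),cv2.minAreaRect(P[:,:2].astype(np.float32)*1000))
for v in (165,185,205,225):
    print(v,[tuple((W[v,u]*1000).round(0).astype(int)) for u in list(range(206,224,2))+list(range(340,372,3))])
for nm,(a,b,c,d) in dict(jar=(213,234,158,180),bottle=(178,196,160,180)).items():
    s=np.zeros(z.shape,bool); s[a:b,c:d]=1; prof(s&(z>.03),nm)
E
python3 -c "
import cv2;i=cv2.imread('pics/top0.png')[145:255,195:390];cv2.imwrite('pics/c.png',cv2.resize(i,None,fx=4,fy=4,interpolation=cv2.INTER_CUBIC))"
```

```text
((0.5631638765335083, -0.20764699578285217), (0.6056857705116272, 0.30663636326789856), 87.42616271972656) ((0.5657743215560913, -0.20759627223014832), (0.6022247076034546, 0.3066672384738922), 86.59774780273438)
rail 658 [ 0.656 -0.345  0.042] [0.698 0.024 0.057] [ 0.6763 -0.1596  0.0499]
railfit x=a*y+b [0.0622135  0.68627002]
endplate 352 [0.421 0.05  0.08 ] [0.698 0.076 0.101] [0.5771 0.0633 0.0933]
[-0.06088765  0.09841745]
slide 519 [ 0.465 -0.45   0.06 ] [ 0.705 -0.361  0.078] [ 0.6095 -0.389   0.0671]
[-0.23814495 -0.24387712]
block 515 [ 0.466 -0.471  0.045] [ 0.709 -0.332  0.06 ] [ 0.6256 -0.3962  0.0532]
shell>0.03 3532 [ 0.451 -0.255  0.03 ] [0.629 0.015 0.141] [ 0.5335 -0.119   0.1012]
((539.8084716796875, -120.90135192871094), (176.79437255859375, 269.30517578125), 177.09909057617188) ((538.3656005859375, -119.78607177734375), (267.90179443359375, 176.57269287109375), 81.68539428710938)
shell>0.06 3081 [ 0.459 -0.244  0.06 ] [ 0.621 -0.003  0.141] [ 0.5359 -0.1212  0.1092]
((540.425537109375, -123.10803985595703), (164.56002807617188, 241.06019592285156), 177.1648559570
[... 3553 characters left out ...]
t64(478), np.int64(40), np.int64(17)), (np.int64(467), np.int64(-343), np.int64(20)), (np.int64(467), np.int64(-351), np.int64(27)), (np.int64(467), np.int64(-361), np.int64(25)), (np.int64(465), np.int64(-362), np.int64(61)), (np.int64(465), np.int64(-369), np.int64(72)), (np.int64(466), np.int64(-391), np.int64(21)), (np.int64(466), np.int64(-402), np.int64(19)), (np.int64(465), np.int64(-412), np.int64(17)), (np.int64(465), np.int64(-419), np.int64(26)), (np.int64(464), np.int64(-428), np.int64(27)), (np.int64(464), np.int64(-440), np.int64(20))]
jar 315 [0.459 0.172 0.031] [0.511 0.225 0.109] [0.4841 0.1939 0.0951]
bottle 135 [0.593 0.194 0.031] [0.629 0.228 0.073] [0.6095 0.2089 0.059 ]
```

View pics/c.png

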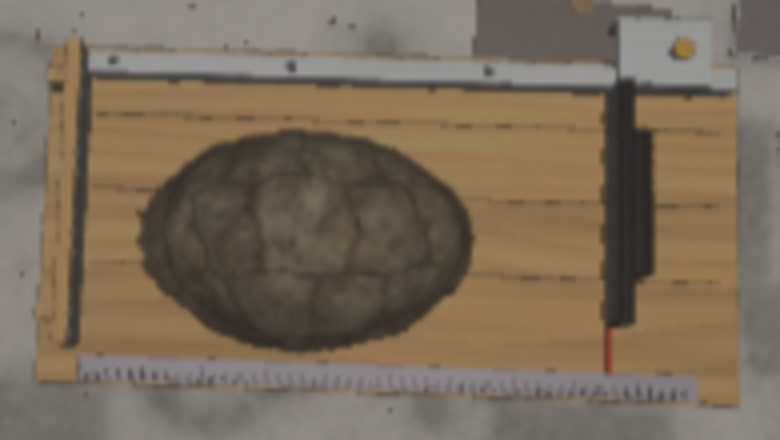

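The crop shows the rail at the top and the end plate on the left. The shell is roughly parallel to the rail. The slide face is near col 607, with the push block behind it at cols 635–652, rows 130–275.

```bash
cat >> h.py <<'E'
A=.0615; EX=np.array([np.cos(A),-np.sin(A),0]); EY=np.array([np.sin(A),np.cos(A),0])
O=EX*.5638+EY*(-.1523)+[0,0,.02]
B=np.stack([EX,EY,[0,0,1]])
def to(x,y,h):
    "shift (units) from here to board mm"
    o,p,R=tool(); d=R.T@(O+(B.T@np.array([x,y,h]))/1000-p)/.4
    print("board now",(B@(p-O)*1000).round(1),"shift",d.round(4))
def state():
    o,p,R=tool(); print("t",o["time_s"],"board mm",(B@(p-O)*1000).round(1),"F",(B@o["wrist_force"]).round(1),"yaw err deg",np.degrees(np.arctan2(R[:,0]@EY,R[:,0]@EX)).round(2))
def shell():
    im,W=cloud("top"); Q=(W-O)@B.T*1000; 
    m=(Q[...,2]>55)&(Q[...,2]<130)&(abs(Q[...,0])<120)&(Q[...,1]<236)&(Q[...,1]>-150)
    n,l,st,_=cv2.connectedComponentsWithStats(m.astype(np.uint8)); k=1+st[1:,4].argmax()
    e=cv2.fitEllipse(cv2.convexHull(Q[l==k][:,:2].astype(np.float32))); print("shell",e)
    s=(Q[...,2]>46)&(Q[...,2]<58)&(abs(Q[...,0]+40)<40)&(Q[...,1]>-240)&(Q[...,1]<-10)&(im.max(-1)<70)
    print("slide top y",np.median(Q[s][:,1]),s.sum())
E
python3 - <<'E'
from h import *
shell(); state(); to(-165,64,190); to(-165,64,40)
E
```

```text
shell ((-16.483272552490234, 62.2946891784668), (158.0624542236328, 228.47682189941406), 0.11771222949028015)
slide top y -184.17866627113008 119
t 0.15 board mm [-285.6 -350.4  210.6] F [-0.   0.2 -0.3] yaw err deg 28.95
board now [-285.6 -350.4  210.6] shift [ 0.7653 -0.7606  0.0527]
board now [-285.6 -350.4  210.6] shift [ 0.7652 -0.76    0.4277]
```

Call:
{"method": "drive_tool", "body": {"plan": [[[0.765,-0.76,0.05,0.161],[0.765,-0.76,0.05,0.161],[0.765,-0.76,0.05,0.161],[0.765,-0.76,0.05,0.161],[0.765,-0.76,0.05,0.161],[0.765,-0.76,0.05,0.161],[0.765,-0.76,0.05,0.161],[0.765,-0.76,0.05,0.161],[0.765,-0.76,0.05,0.161],[0.765,-0.76,0.05,0.161],[0.765,-0.76,0.05,0.161],[0.765,-0.76,0.05,0.161]]], "jaw": 1}}

```text
time_s: 1.15
eef_pos: [0.393, -0.11, 0.2109]
eef_rot: [-0.001, 1.0, -0.029, -0.0]
wrist_force: [0.3, -1.1, 1.6]
opening: 0.005
grasp_force: 0.0
```

```bash
python3 - <<'E'
from h import *
state(); to(-160,64,15); to(-125,64,15)
E
```

```text
t 1.15 board mm [-164.7   66.7  190.9] F [ 0.3 -1.   1.6] yaw err deg 0.25
board now [-164.7   66.7  190.9] shift [0.0119 0.0073 0.4398]
board now [-164.7   66.7  190.9] shift [0.0994 0.0077 0.4397]
```

Call:
{"method": "drive_tool", "body": {"plan": [[[0.0,0.007,0.1,0],[0.0,0.007,0.2,0],[0.0,0.007,0.3,0],[0.0,0.007,0.4,0],[0.0,0.007,0.44,0],[0.02,0.007,0.44,0],[0.04,0.007,0.44,0],[0.06,0.007,0.44,0],[0.075,0.007,0.44,0],[0.085,0.007,0.44,0],[0.085,0.007,0.44,0]]]}}

```text
time_s: 2.07
eef_pos: [0.4286, -0.1191, 0.0367]
eef_rot: [0.001, 1.0, -0.031, 0.002]
wrist_force: [0.2, 0.1, 0.1]
opening: -0.0
grasp_force: 0.0
```

```bash
python3 - <<'E'
from h import *
state(); to(-88,64,15)
E
```

```text
t 2.0667 board mm [-128.7   59.8   16.7] F [0.2 0.1 0.1] yaw err deg 0.01
board now [-128.7   59.8   16.7] shift [ 0.1017 -0.0106  0.0047]
```

Call:
{"method": "drive_tool", "body": {"plan": [[[0.01,-0.007,0.003,0],[0.02,-0.007,0.003,0],[0.028,-0.007,0.003,0],[0.036,-0.007,0.003,0],[0.044,-0.007,0.003,0],[0.052,-0.007,0.003,0],[0.06,-0.007,0.003,0],[0.068,-0.007,0.003,0],[0.075,-0.007,0.003,0],[0.082,-0.007,0.003,0],[0.088,-0.007,0.003,0],[0.088,-0.007,0.003,0]]]}}

```text
time_s: 3.07
eef_pos: [0.4624, -0.1178, 0.0341]
eef_rot: [0.0, 1.0, -0.031, 0.0]
wrist_force: [-0.2, 0.6, 0.4]
opening: -0.0
grasp_force: 0.2
```

```bash
python3 - <<'E'
from h import *
state(); shell(); to(-83,64,15)
E
```

```text
t 3.0667 board mm [-95.   63.1  14.1] F [-0.2  0.6  0.4] yaw err deg -0.03
shell ((6.6910247802734375, 62.31871795654297), (155.74734497070312, 230.46414184570312), 0.22779835760593414)
slide top y -183.55985350083836 123
board now [-95.2  63.2  14.1] shift [ 0.0304 -0.0021 -0.0022]
```

Call:
{"method": "drive_tool", "body": {"plan": [[[0.006,0,0,0],[0.012,0,0,0],[0.017,0,0,0],[0.021,0,0,0],[0.025,0,0,0],[0.028,0,0,0],[0.03,0,0,0],[0.03,0,0,0]]]}}

```text
time_s: 3.78
eef_pos: [0.474, -0.1184, 0.0341]
eef_rot: [0.0, 1.0, -0.031, 0.0]
wrist_force: [-0.8, 0.8, 0.0]
opening: 0.0
grasp_force: 0.4
```

```bash
python3 - <<'E'
from h import *
state(); shell()
E
```

```text
t 3.7833 board mm [-83.4  63.2  14.1] F [-0.8  0.8  0. ] yaw err deg -0.03
shell ((18.661582946777344, 62.56995391845703), (155.1078643798828, 230.37655639648438), 0.06686031073331833)
slide top y -184.19716005900176 113
```

Call:
{"method": "drive_tool", "body": {"plan": [[[0.002,0,0,0],[0.004,0,0,0],[0.005,0,0,0],[0.005,0,0,0]]]}}

```text
time_s: 4.17
eef_pos: [0.4758, -0.1185, 0.0341]
eef_rot: [-0.0, 1.0, -0.031, 0.0]
wrist_force: [-1.8, 0.1, 0.4]
opening: -0.003
grasp_force: 0.6
```

Call:
{"method": "drive_tool", "body": {"plan": [[[0.002,0,0,0],[0.004,0,0,0],[0.005,0,0,0],[0.005,0,0,0]]]}}

```text
time_s: 4.5
eef_pos: [0.4779, -0.1187, 0.0341]
eef_rot: [0.0, 1.0, -0.031, 0.0]
wrist_force: [-1.2, -0.6, 0.5]
opening: 0.003
grasp_force: 0.5
```

Call:
{"method": "drive_tool", "body": {"plan": [[[0.002,0,0,0],[0.004,0,0,0],[0.005,0,0,0],[0.005,0,0,0]]]}}

```text
time_s: 4.83
eef_pos: [0.4787, -0.1186, 0.0339]
eef_rot: [-0.0, 1.0, -0.031, -0.001]
wrist_force: [-6.5, -0.1, 4.0]
opening: 0.002
grasp_force: 3.5
```

```bash
python3 - <<'E'
from h import *
state(); shell()
E
```

```text
t 4.8333 board mm [-78.7  63.4  13.9] F [-6.4 -0.5  4. ] yaw err deg -0.0
shell ((21.54443359375, 61.94587326049805), (157.94529724121094, 229.24179077148438), 179.71734619140625)
slide top y -184.18932179196753 114
```

Call:
{"method": "drive_tool", "body": {"plan": [[[-0.02,0,0,0],[-0.08,0,0,0],[-0.12,0,-0.05,0],[-0.12,0.05,-0.15,0],[-0.12,0.13,-0.24,0],[-0.12,0.22,-0.3,0],[-0.08,0.32,-0.3,0],[0.0,0.4,-0.3,0],[0.06,0.48,-0.3,0],[0.12,0.56,-0.3,0],[0.18,0.64,-0.3,0],[0.23,0.72,-0.3,0]]]}}

```text
time_s: 5.88
eef_pos: [0.5532, -0.4104, 0.1541]
eef_rot: [0.0, 1.0, -0.031, 0.001]
wrist_force: [0.7, -1.2, 0.9]
opening: 0.002
grasp_force: 0.0
```

```bash
python3 - <<'E'
from h import *
state(); shell(); to(14,-242,18)
E
```

```text
t 5.8833 board mm [  13.6 -223.3  134.1] F [ 0.8 -1.2  0.9] yaw err deg -0.02
shell ((21.475460052490234, 62.317657470703125), (157.64212036132812, 229.7837677001953), 179.9336395263672)
slide top y -36.529764166051734 16
board now [  16.  -230.3  132.4] shift [-0.0058  0.028   0.286 ]
```

Call:
{"method": "drive_tool", "body": {"plan": [[[0,0.05,0,0],[0,0.05,0.05,0],[0,0.05,0.14,0],[0,0.05,0.22,0],[0,0.05,0.27,0],[0,0.05,0.286,0],[0,0.05,0.286,0]]]}}

```text
time_s: 6.52
eef_pos: [0.5495, -0.4275, 0.0372]
eef_rot: [-0.002, 1.0, -0.031, -0.001]
wrist_force: [-0.2, 1.2, -0.9]
opening: -0.001
grasp_force: 0.0
```

```bash
python3 - <<'E'
from h import *
state(); to(14,-227,18); to(14,-90,18)
E
```

```text
t 6.5167 board mm [  10.9 -240.6   17.2] F [-0.3  1.2 -0.9] yaw err deg -0.04
board now [  10.9 -240.6   17.2] shift [ 0.0076 -0.034  -0.002 ]
board now [  10.9 -240.6   17.2] shift [ 0.0074 -0.3765 -0.001 ]
```

Call:
{"method": "drive_tool", "body": {"plan": [[[0.004,-0.015,-0.002,0],[0.007,-0.03,-0.002,0],[0.007,-0.045,-0.002,0],[0.007,-0.065,-0.002,0],[0.007,-0.09,-0.002,0],[0.007,-0.115,-0.002,0],[0.007,-0.14,-0.002,0],[0.007,-0.165,-0.002,0],[0.007,-0.19,-0.002,0],[0.007,-0.215,-0.002,0],[0.007,-0.24,-0.002,0],[0.007,-0.255,-0.002,0]]]}}

```text
time_s: 7.52
eef_pos: [0.5598, -0.3253, 0.0402]
eef_rot: [-0.0, 1.0, -0.031, -0.0]
wrist_force: [1.0, -1.8, 1.2]
opening: 0.001
grasp_force: 1.0
```

```bash
python3 - <<'E'
from h import *
state(); shell(); to(14,-80,18)
E
```

```text
t 7.5167 board mm [  14.9 -138.    20.2] F [ 1.1 -1.7  1.2] yaw err deg 0.01
shell ((21.66830062866211, 62.66639709472656), (157.90737915039062, 229.64614868164062), 1.138392448425293)
slide top y -34.2685046211717 22
board now [  14.8 -137.1   20. ] shift [-0.002  -0.1427  0.0053]
```

Call:
{"method": "drive_tool", "body": {"plan": [[[0,-0.008,0.003,0],[0,-0.016,0.003,0],[0,-0.024,0.003,0],[0,-0.032,0.003,0],[0,-0.041,0.003,0],[0,-0.05,0.003,0],[0,-0.059,0.003,0],[0,-0.068,0.003,0],[0,-0.077,0.003,0],[0,-0.086,0.003,0],[0,-0.094,0.003,0],[0,-0.1,0.003,0]]]}}

```text
time_s: 8.57
eef_pos: [0.5622, -0.2867, 0.0392]
eef_rot: [-0.0, 1.0, -0.031, -0.0]
wrist_force: [-0.5, -2.5, -1.2]
opening: 0.002
grasp_force: 1.3
```

```bash
python3 - <<'E'
from h import *
state(); shell(); to(14,-80,18)
E
```

```text
t 8.5667 board mm [ 14.9 -99.3  19.2] F [-0.4 -2.6 -1.2] yaw err deg -0.02
shell ((21.51173210144043, 81.21849060058594), (157.72447204589844, 227.84043884277344), 0.8464472889900208)
slide top y -65.40696107398546 3
board now [ 15.  -98.9  19.2] shift [-0.0025 -0.0472  0.0031]
```

Call:
{"method": "drive_tool", "body": {"plan": [[[0,-0.006,0.002,0],[0,-0.012,0.002,0],[0,-0.018,0.002,0],[0,-0.024,0.002,0],[0,-0.03,0.002,0],[0,-0.036,0.002,0],[0,-0.041,0.002,0],[0,-0.045,0.002,0],[0,-0.045,0.002,0]]]}}

```text
time_s: 9.37
eef_pos: [0.5637, -0.2688, 0.0386]
eef_rot: [-0.0, 1.0, -0.031, 0.0]
wrist_force: [-0.1, -1.5, 1.2]
opening: 0.001
grasp_force: 0.6
```

```bash
python3 - <<'E'
from h import *
state(); shell()
E
```

```text
t 9.3667 board mm [ 15.3 -81.3  18.6] F [-0.  -1.5  1.2] yaw err deg -0.02
shell ((21.422916412353516, 99.61441040039062), (157.4728546142578, 228.13052368164062), 0.5709583163261414)
slide top y -44.20209300143082 11
```

Call:
{"method": "drive_tool", "body": {"plan": [[[0,-0.003,0,0],[0,-0.006,0,0],[0,-0.008,0,0],[0,-0.01,0,0],[0,-0.01,0,0]]]}}

```text
time_s: 9.83
eef_pos: [0.5638, -0.2651, 0.0385]
eef_rot: [-0.0, 1.0, -0.031, 0.0]
wrist_force: [0.9, -2.2, 0.2]
opening: 0.002
grasp_force: 1.0
```

Call:
{"method": "drive_tool", "body": {"plan": [[[0,-0.002,0,0],[0,-0.004,0,0],[0,-0.005,0,0],[0,-0.005,0,0]]]}}

```text
time_s: 10.17
eef_pos: [0.5639, -0.2631, 0.0385]
eef_rot: [-0.0, 1.0, -0.031, 0.0]
wrist_force: [1.3, -1.5, 0.1]
opening: 0.0
grasp_force: 1.0
```

Call:
{"method": "drive_tool", "body": {"plan": [[[0,-0.002,0,0],[0,-0.004,0,0],[0,-0.005,0,0],[0,-0.005,0,0]]]}}

```text
time_s: 10.5
eef_pos: [0.564, -0.2614, 0.0385]
eef_rot: [0.0, 1.0, -0.031, 0.0]
wrist_force: [1.8, -3.5, -2.1]
opening: 0.003
grasp_force: 1.8
```

```bash
python3 - <<'E'
from h import *
state(); shell()
E
```

```text
t 10.5 board mm [ 15.2 -73.9  18.5] F [ 2.  -3.4 -2.1] yaw err deg -0.03
shell ((21.744840621948242, 107.12466430664062), (159.3472442626953, 227.10501098632812), 0.5823013782501221)
slide top y -37.56451243102475 16
```

Call:
{"method": "drive_tool", "body": {"plan": [[[0,-0.002,0,0],[0,-0.004,0,0],[0,-0.005,0,0],[0,-0.005,0,0]]]}}

```text
time_s: 10.88
eef_pos: [0.5641, -0.2607, 0.0386]
eef_rot: [0.001, 1.0, -0.031, 0.0]
wrist_force: [1.5, -7.5, -2.3]
opening: -0.002
grasp_force: 4.1
```

Call:
{"method": "drive_tool", "body": {"plan": [[[0,0.03,0,0],[0,0.08,0,0],[0,0.12,-0.03,0],[0,0.15,-0.12,0],[0,0.2,-0.22,0],[0,0.26,-0.3,0],[0,0.34,-0.35,0],[-0.05,0.42,-0.35,0],[-0.1,0.5,-0.35,0],[-0.1,0.5,-0.35,0],[-0.1,0.5,-0.35,0],[-0.1,0.5,-0.35,0]]]}}

```text
time_s: 11.88
eef_pos: [0.5112, -0.4557, 0.1776]
eef_rot: [-0.001, 1.0, -0.031, -0.0]
wrist_force: [-0.2, -0.6, -1.0]
opening: 0.001
grasp_force: 0.0
```

```bash
python3 - <<'E'
from h import *
state(); shell()
im,W=cloud("top"); i=im[145:255,195:390,::-1];cv2.imwrite('pics/e.png',cv2.resize(i,None,fx=4,fy=4,interpolation=cv2.INTER_CUBIC))
E
```

```text
t 11.8833 board mm [ -25.5 -271.1  157.6] F [-0.1 -0.6 -1. ] yaw err deg -0.08
shell ((21.399696350097656, 106.4107894897461), (157.5144805908203, 230.12564086914062), 0.1323847472667694)
slide top y -35.30697361224147 92
```

View pics/e.png

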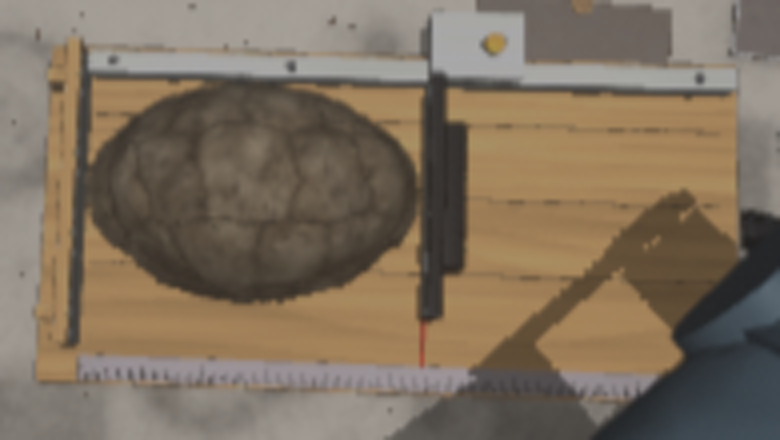

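The shell lies against the rail and the end plate, with the slide at its right end. The crop shows a thin strip at cols 415–424, so I'll check that gap numerically.

```bash
python3 - <<'E'
from h import *
im,W=cloud("top"); Q=(W-O)@B.T*1000
for v in (190,191,192,193):
    for r in (range(214,222),range(294,308)): print(v,[(u,*Q[v,u,1:].round().astype(int).tolist(),im[v,u].tolist()) for u in r])
c=ctrl.camera_info("top");K=np.array(c["camera_matrix"])
def px(x,y,h):
    p=np.array(c["R"])@(O+B.T@np.array([x,y,h])/1000)+c["t"]; p=K@p; return (p[:2]/p[2]).round(1)
for y,h in((245,0),(245,75),(244.5,10),(-33,4),(-33,0),(-33,51),(-17,40)): print(y,h,px(20,y,h))
E
```

```text
190 [(214, 245, 60, [75, 69, 63]), (215, 246, 34, [68, 66, 62]), (216, 246, 9, [82, 75, 65]), (217, 241, 22, [82, 71, 60]), (218, 237, 26, [76, 68, 57]), (219, 233, 32, [74, 65, 55]), (220, 229, 41, [77, 68, 58]), (221, 225, 43, [76, 68, 57])]
190 [(294, -4, 67, [91, 81, 68]), (295, -8, 61, [82, 72, 61]), (296, -13, 45, [68, 59, 49]), (297, -17, 29, [62, 54, 45]), (298, -22, 18, [70, 60, 48]), (299, -27, 1, [106, 87, 64]), (300, -30, 0, [91, 76, 58]), (301, -30, 29, [65, 60, 55]), (302, -31, 49, [49, 45, 41]), (303, -34, 51, [57, 53, 51]), (304, -37, 52, [56, 53, 50]), (305, -40, 55, [57, 52, 50]), (306, -46, 29, [50, 46, 44]), (307, -50, 26, [57, 53, 50])]
191 [(214, 246, 57, [73, 69, 63]), (215, 245, 35, [67, 64, 61]), (216, 246, 5, [74, 69, 62]), (217, 241, 20, [78, 69, 59]), (218, 237, 27, [76, 67, 57]), (219, 233, 28, [73, 64, 54]), (220, 228, 42, [75, 66, 56]), (221, 225, 44, [77, 68, 57])]
191 [(294, -4, 70, [90, 80, 67]), (295, -8, 61, [81, 71, 60]), (296, -13, 45, [67, 58, 49]), (297, -17, 36, [63, 55, 45]), (298, -22, 20, [69, 59, 47]), (299, -27, 0, [101, 83, 61]), (300, -
[... 1105 characters left out ...]
74, 65, 55]), (220, 229, 31, [78, 69, 58]), (221, 225, 42, [76, 67, 56])]
193 [(294, -5, 64, [88, 77, 65]), (295, -9, 56, [77, 69, 58]), (296, -13, 45, [67, 59, 49]), (297, -17, 33, [64, 56, 46]), (298, -21, 30, [65, 56, 46]), (299, -26, 7, [80, 67, 52]), (300, -30, 2, [80, 68, 54]), (301, -30, 31, [64, 59, 54]), (302, -32, 48, [49, 46, 41]), (303, -34, 53, [57, 52, 50]), (304, -38, 47, [57, 52, 51]), (305, -41, 52, [55, 51, 49]), (306, -46, 30, [48, 44, 41]), (307, -49, 33, [57, 53, 50])]
245 0 [216.4 191.6]
245 75 [213.5 188.6]
244.5 10 [216.2 191.3]
-33 4 [300.9 194.1]
-33 0 [300.8 194.3]
-33 51 [302.6 192.3]
-17 40 [297.1 192.6]<stdin>:4: RuntimeWarning: invalid value encountered in cast
```

```bash
python3 -c "
from h import *
state(); print(ctrl.hand_in())"
```

```text
t 12.0333 board mm [ -24.4 -270.2  158.1] F [0.5 0.  0.3] yaw err deg 0.07
the job is handed in; nothing more can be done
None
```

The job is handed in at 12 s: camera depth and contact force put the shell against the rail and end plate, square to the rail, with the slide touching its right end and the fingers clear; the hand-in call gave no verdict.

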